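Put three jars back on the stands of their own colour

TASK

The three capped jars have been put back on one another's stands. Set each jar on the stand that matches its cap colour, parking one jar for a while on the empty red stand, and leave all three standing upright inside the lips of their stands. Lift the jars straight up: the stands are light and must not be tipped or shoved, and the loupe and the side cutters stay where they lie.

Things in the scene. Friction and masses are not known exactly. Their poses are not given: they have to be found in the camera images.
- jar_blue_center (a point): the glass jar with the blue screw cap (cap fixed), upright, 38 mm across and 54 mm high, 60 to 120 g; the point is on its axis half-way up (27 mm above its underside); z is up along the axis. Round, so any yaw serves; grip it across its width in the upper half
- jar_black_center (a point): the glass jar with the black screw cap (cap fixed), upright, 44 mm across and 47 mm high, 60 to 120 g; the point is on its axis half-way up (23.5 mm above its underside); z is up along the axis. Round, so any yaw serves; grip it across its width in the upper half
- jar_white_center (a point): the glass jar with the off-white screw cap (cap fixed), upright, 48 mm across and 52 mm high, 60 to 120 g; the point is on its axis half-way up (26 mm above its underside); z is up along the axis. Round, so any yaw serves; grip it across its width in the upper half
- stand_blue_seat (a point): loose, light (45 g) round blue plastic stand, home of the blue-capped jar; at the start another jar stands on it; 72 mm across on a 52 mm foot, flat seat 14 mm above its underside, round the seat a lip 4 mm high and 66 mm across inside; the point is the centre of the seat, 14 mm above the bench top; z is up
- stand_black_seat (a point): loose, light (45 g) round black plastic stand, home of the black-capped jar; at the start another jar stands on it; 72 mm across on a 52 mm foot, flat seat 14 mm above its underside, round the seat a lip 4 mm high and 66 mm across inside; the point is the centre of the seat, 14 mm above the bench top; z is up
- stand_white_seat (a point): loose, light (45 g) round white plastic stand, home of the off-white-capped jar; at the start another jar stands on it; 72 mm across on a 52 mm foot, flat seat 14 mm above its underside, round the seat a lip 4 mm high and 66 mm across inside; the point is the centre of the seat, 14 mm above the bench top; z is up
- stand_red_seat (a point): loose, light (45 g) round red plastic stand, the spare stand, empty at the start; 72 mm across on a 52 mm foot, flat seat 14 mm above its underside, round the seat a lip 4 mm high and 66 mm across inside; the point is the centre of the seat, 14 mm above the bench top; z is up
- loupe_center (a point): bystander: small folding loupe lying loose among the stands, 24x32x19 mm; the point is its centre
- cutters_center (a point): bystander: side cutters with black handles lying loose at the front edge, near the robot, 51x118x11 mm; the point is their centre, y runs along the tool
There are look-alikes about, which are no part of the job. Of the things that look like the part that bears stand_blue_seat, the larger one is meant. Leave any yellow look-alike of the part that bears jar_black_center alone.

How it is judged:
By the outcome, as a careful person would: the job done as asked, in the order asked, and still so for the second after the job is handed in, with the robot touching nothing.
It also fails if it takes over 96 s, if anything falls off the work surface, if the arm or the gripper's body presses on something with over 40 N, if the wrist force passes 120 N, or if a joint passes its speed limit or range.

ROBOT

A 7-joint arm with a two-finger parallel gripper is mounted at the origin on a cart in front of the work surface, level with it; the furniture and walls round the work are solid. World frame = base frame: x ahead of the robot, y to its left, z up, the work surface at z = 0. Lengths are in m, angles in rad, forces in N, time in s.
With the tool pointing down it reaches from about 0.35 to 0.9 m from the base axis. Payload 19.9 kg.
Tool frame: the origin (TCP) lies on the centre line of the jaws, within the pads' length; the fingertips stand 17 mm ahead of it and the grasp point (between the pads) lies 2 mm behind it (env.tip_reach is the distance from the TCP to the fingertips, in m); z points along the fingers, y is the direction in which the jaws open and shut (so a half turn about z gives the same grasp; the last joint's range is limited). The gripper opens to 85 mm and grips with 20 to 120 N. Pads are 22 mm wide; open, the fingers measure 114 mm over their backs; the gripper's body (76 mm by 85 mm) begins 54 mm behind the grasp point. The pads swing forward as they close: fully open they stand 13 mm farther back than shut.
Start: joints at [-1.325, 0.417, -0.01, 1.614, 0.005, 1.111, -0.053], TCP at [0.177, 0.599, 0.248] pointing down, gripper open.
Joint ranges: [-2.81, 2.81], [-0.39, 2.02], [-1.27, 1.25], [0.06, 2.57], [-1.19, 4.33], [0.19, 2], [-2.82, 2.82]. Speed limits (rad/s): [1.89, 1.89, 2.39, 2.39, 3.01, 3.01, 3.01].

INTERFACE

Orientations are given as a unit quaternion [w, x, y, z].
In Python, from workcell import env, viewer gives the robot as it stands.
- The arm moves only by the tool send_rows, never from a script. Its argument "series" is a list of rows, each a list of 5 numbers: the shift along the world's x, y, z in mm, then the turn about the world's z in degrees, then the opening, from -1 (shut) to 1 (fully open), so that 0 is half open. In form: [[x, y, z, turn, jaw], ...]. A call has 1 to 5 rows; each row shifts and turns the pose as measured when the row begins; what a row does not reach is not made up. A row lasts 1/12 s, in which the tool goes at most 41.7 mm and 7.16 degrees, less where a joint would pass 70% of its speed; a pose out of reach is approached as far as the arm can. A call is refused whole if a number of a shift passes 41.7 or a number of a turn 7.16, either way. A call with a gripper value outside its range is refused whole. The fingers move at their own pace and stop on an object; "force" is the grip in N (left out, the last holds). Time passes only in rows, so rows that do not move let the fingers close. It gives the time, the measured TCP pose, the force and the opening at its end, in the units of the state.
- env.get_obs(): the state, without advancing time (a new reading comes with each control period).
- viewer.get_image(name): name is "side" or "top"; returns (picture, depth): 420x560x3 uint8, red, green, blue; 420x560 float32, m along the optical axis (not along the pixel's ray), 0 where there is no reading.
- viewer.camera_params(name): a dict with "fx", "fy", "cx", "cy" (pixels), "R" (3x3) and "t" (3): a world point X has camera coordinates R X + t. Camera axes: x right, y down, z forward; pixel columns grow to the right and rows downward; lengths in m; the calibration is good to about 2 mm. A picture is of the moment at which its call begins. camera_params takes no time and is no camera call.
- env.finish_job(): hands the job in, once; it reports no verdict.
Trained networks look in the newest picture that a camera, given by its name, has taken for a name from the list of things; names that differ only in an ending like _2 or _b are one class to them, and where a whole thing is asked for, a point or a joint stands for the part that bears it (a point fixed in the world has none). Each returns a list of dicts, best first, with "conf" (0 to 1); they miss things now and then, are a little off and sometimes report something else, mostly with a low value. They report only what shows in the picture. A call takes as long as a camera call. They do not tell look-alikes from the thing itself.
- viewer.outline_of(thing, camera): "mask" (420x560 bool, what is visible of it) and "extent" ([centre column, centre row, width, height] in pixels, round what is visible of it).
The state is a dict: "clock": time; "joint_pos": joint angles; "joint_velocities": joint speeds; "joint_torque": joint torques, N m; "ee_pos": TCP position; "tool_rot": TCP orientation; "ft_force": force on the tool from outside, world axes, zero at the start; "ft_torque": the same for the moment, N m; "grip_width": finger opening in m.
Only numpy, scipy, OpenCV 4.12 (cv2) and the standard library are available. Lean on these libraries where they do the work, as an engineer would, in place of code of your own. Each camera call takes 0.05 s, during which the arm holds its last target. There are 200 camera calls.

## Working session

There is one attempt and no reset: what is moved stays moved. The work goes in short steps, Python scripts to look and compute and a tool call to move; the robot and the scene stay as the last step left them, time stands still between calls to the robot, and variables do not carry over. Pictures are saved under pics/ and viewed, about 12 in all and at most 16, crops included, and the job is handed in when it is done.

Besides the shell and the picture viewer there is one more tool, called after "Request:" as name(argument=value, ...), one argument or row to a line, values as JSON. send_rows: Moves the arm, as the interface text tells. Its arguments: {"type":"object","properties":{"series":{"type":"array"},"force":{"type":"number"}},"required":["series"]}

```bash
ls; mkdir -p pics
cat > h.py <<'E'
import numpy as np, cv2
from workcell import env, viewer
def cloud(cam, d):
    p=viewer.camera_params(cam); v,u=np.mgrid[:d.shape[0],:d.shape[1]]
    c=np.stack([(u-p['cx'])/p['fx']*d,(v-p['cy'])/p['fy']*d,d],-1)
    X=(c-np.array(p['t']))@np.array(p['R']); X[d<=0]=np.nan
    return X
def save(n,im): cv2.imwrite('pics/'+n,im[...,::-1])
E
python3 - <<'E'
from h import *
print(env.get_obs())
for c in('top','side'):
    im,d=viewer.get_image(c); np.savez(c+'0.npz',im=im,d=d); save(c+'0.png',im)
    p=viewer.camera_params(c); print(c,p)
E
```

```text
pics
{'clock': 0.0, 'joint_pos': array([-1.32451011,  0.41795989, -0.01026785,  1.61415837,  0.00466181,
        1.11069337, -0.05300042]), 'joint_velocities': array([-0.00134472,  0.00042368, -0.00051986, -0.00083503,  0.00022992,
        0.00117584,  0.00057293]), 'joint_torque': array([ 7.85635402e-04, -8.64444780e+01,  6.79097995e-01, -4.34933102e+01,
        1.91065151e-02,  7.14368609e-03, -3.64879753e-07]), 'ee_pos': array([0.17732235, 0.59898669, 0.24767584]), 'tool_rot': array([-5.08131986e-05,  1.43417503e-01,  9.89662095e-01, -5.95400047e-04]), 'ft_force': array([-0.12605453,  0.56933004,  0.57658356]), 'ft_torque': array([-0.02131343,  0.01538803, -0.04098575]), 'grip_width': 0.08561859152263554}
top {'fx': 436.35683724798986, 'fy': 436.35683724798986, 'cx': 275.68253240160925, 'cy': 204.03320350540233, 'R': array([[ 0.01529842, -0.99984904, -0.00823755],
       [-0.99031755, -0.01401471, -0.1381113 ],
       [ 0.137975  ,  0.01027068, -0.99038246]]), 't': array([-0.16497524,  0.55057988,  0.99189853])}
side {'fx': 440.2746772351783, 'fy': 440.2746772351783, 'cx': 272.0441566236785, 'cy': 208.58046181384108, 'R': array([[ 0.99920632, -0.03676016,  0.0153434 ],
       [-0.01036971, -0.61195201, -0.79082691],
       [ 0.03846035,  0.79004015, -0.61184751]]), 't': array([-0.55251449, -0.04083462,  1.13017205])}
```

View pics/top0.png

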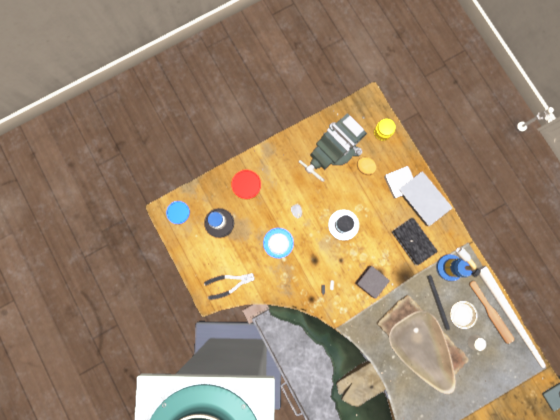

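View pics/side0.png

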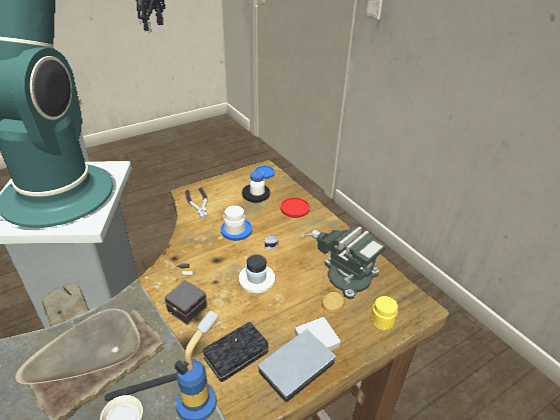

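Top picture: the blue-capped jar (217,220) is on the black stand, the white-capped jar (278,243) on the blue stand, and the black-capped jar (345,224) on the white stand. The empty red stand is at (246,184). Look-alikes:
- **Blue stand:** a blue disc at (178,212).
- **Black jar:** a yellow jar at (385,128).
- **Red stand:** an orange disc at (367,166).
- **Blue jar:** a blue torch at (455,267).

Next I'll measure these.

Run:
```python
from h import *
print(env.tip_reach)
P={}
for c in('top','side'):
    im,d=viewer.get_image(c); X=cloud(c,d)
    p=viewer.camera_params(c)
    for t in ['jar_blue_center','jar_black_center','jar_white_center','stand_blue_seat','stand_black_seat','stand_white_seat','stand_red_seat','loupe_center','cutters_center']:
        for o in viewer.outline_of(t,c)[:3]:
            if o['conf']<.2: continue
            q=X[o['mask']]; q=q[~np.isnan(q[:,0])]
            zt=np.percentile(q[:,2],95); s=q[q[:,2]>zt-.006] if 'jar' in t else q
            lo,hi=np.percentile(s,2,0),np.percentile(s,98,0)
            print(c,t,round(o['conf'],2),np.round(o['extent']),'mid',np.round((lo+hi)/2*1e3),'size',np.round((hi-lo)*1e3),'zt',round(zt*1e3), 'zall',np.round(np.percentile(q[:,2],[2,50])*1e3))
im=np.load('top0.npz')['im']; cr=im[170:270,150:400]
save('crop0.png',cv2.resize(cr,None,fx=3.2,fy=3.2,interpolation=cv2.INTER_CUBIC))
```

```text
0.017
top jar_blue_center 0.61 [217. 223.  17.  15.] mid [511. -18.  69.] size [30. 30.  6.] zt 71 zall [14. 67.]
top jar_black_center 0.68 [296. 211.   8.  12.] mid [ 539. -205.   19.] size [29. 22.  6.] zt 21 zall [ 0. 18.]
top jar_black_center 0.59 [383. 130.  20.  19.] mid [ 740. -417.   48.] size [35. 35.  6.] zt 50 zall [10. 46.]
top jar_black_center 0.54 [343. 224.  20.  20.] mid [ 507. -317.   62.] size [35. 34.  6.] zt 65 zall [14. 60.]
top jar_white_center 0.76 [276. 246.  21.  20.] mid [ 459. -163.   67.] size [38. 40.  7.] zt 70 zall [33. 66.]
top stand_blue_seat 0.74 [179. 212.  25.  17.] mid [532.  80.  11.] size [46. 48.  9.] zt 15 zall [ 7. 11.]
top stand_blue_seat 0.73 [279. 247.  34.  32.] mid [ 462. -163.   11.] size [66. 68. 22.] zt 20 zall [ 0. 15.]
top stand_black_seat 0.95 [219. 222.  32.  30.] mid [507. -21.  16.] size [64. 66. 11.] zt 20 zall [10. 15.]
top stand_white_seat 0.62 [343. 227.  30.  29.] mid [ 508. -318.   16.] size [67. 67. 15.] zt 21 zall [ 9. 15.]
top stand_white_seat 0.36 [217. 222.  13.  18.] mid [510. -20.  45.] size [33. 33. 54.] zt 71 zall
[... 1074 characters left out ...]
.] size [68. 55. 11.] zt 18 zall [ 8. 13.]
side stand_black_seat 0.52 [254. 195.  22.  11.] mid [511. -31.  14.] size [66. 57.  8.] zt 17 zall [10. 13.]
side stand_white_seat 0.85 [256. 282.  35.  21.] mid [ 511. -329.   14.] size [66. 55. 11.] zt 19 zall [ 9. 14.]
side stand_red_seat 0.77 [295. 208.  29.  19.] mid [606. -87.  13.] size [65. 69. 10.] zt 17 zall [ 8. 13.]
side stand_red_seat 0.25 [274. 245.  15.  10.] mid [ 544. -209.    9.] size [29. 23. 20.] zt 19 zall [-1. 15.]
side loupe_center 0.7 [258. 185.  14.  21.] mid [514. -27.  42.] size [35. 28. 53.] zt 68 zall [16. 48.]
side cutters_center 0.81 [197. 201.  21.  35.] mid [360. -56.   4.] size [ 57. 108.  15.] zt 11 zall [-3.  8.]
```

View pics/crop0.png

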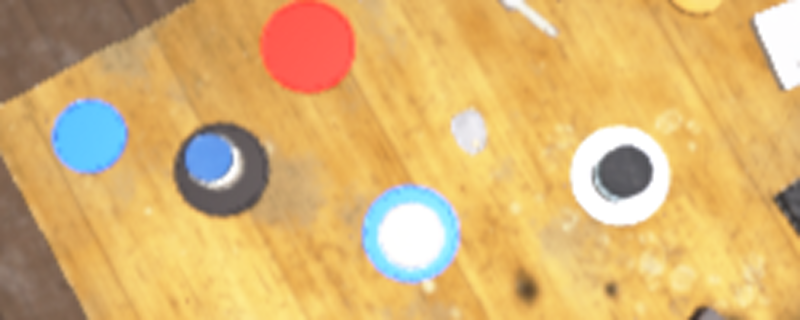

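The crop confirms the choice. The larger blue stand, about 68 mm across, is under the white jar at (278,243). The disc at (178,212) is only about 48 mm across, so it's a look-alike, and I'll leave the yellow jar at (385,128) alone.

Plan: blue jar to red, black jar to black, white jar to white, then blue jar to blue.

Fused positions in mm:

| Thing | x | y |
|---|---|---|
| Blue jar | 512 | -20 |
| Black jar | 509 | -319 |
| White jar | 461 | -166 |
| Red stand | 605 | -85 |

Now I'll approach the blue jar.

Request:
send_rows(
  series=[
    [18, -34, 0, 0, 1],
    [18, -34, 0, 0, 1],
    [18, -34, 0, 0, 1],
    [18, -34, 0, 0, 1],
    [18, -34, 0, 0, 1],
  ],
  force=40,
)

```text
clock: 1.52
ee_pos: [0.2637, 0.4284, 0.2467]
tool_rot: [-0.001, 0.138, 0.99, 0.001]
ft_force: [1.2, 0.4, -0.1]
grip_width: 0.0853
```

Request:
send_rows(
  series=[
    [18, -34, 0, 0, 1],
    [18, -34, 0, 0, 1],
    [18, -34, 0, 0, 1],
    [18, -34, 0, 0, 1],
    [18, -34, 0, 0, 1],
  ],
)

```text
clock: 1.93
ee_pos: [0.356, 0.2495, 0.2476]
tool_rot: [-0.001, 0.138, 0.99, 0.002]
ft_force: [2.1, 0.3, -0.1]
grip_width: 0.0855
```

Request:
send_rows(
  series=[
    [18, -34, -4, 0, 1],
    [18, -34, -4, 0, 1],
    [18, -34, -4, 0, 1],
    [18, -34, -4, 0, 1],
    [18, -34, -4, 0, 1],
  ],
)

```text
clock: 2.35
ee_pos: [0.449, 0.0703, 0.2296]
tool_rot: [0.001, 0.137, 0.991, 0.004]
ft_force: [0.9, 1.1, -0.4]
grip_width: 0.0853
```

Request:
send_rows(
  series=[
    [21, -30, -15, 0, 1],
    [21, -30, -15, 0, 1],
    [20, -28, -15, 0, 1],
    [0, 0, 0, 0, 1],
    [0, 0, 0, 0, 1],
  ],
)

```text
clock: 2.77
ee_pos: [0.5158, -0.031, 0.1832]
tool_rot: [0.004, 0.141, 0.99, 0.004]
ft_force: [1.0, 0.6, -0.7]
grip_width: 0.0854
```

Run:
```python
from h import *
o=env.get_obs(); print(o['clock'],o['ee_pos'],o['tool_rot'])
E=o['ee_pos']
ims=[]
for c in('top','side'):
    im,d=viewer.get_image(c); X=cloud(c,d)
    p=viewer.camera_params(c)
    q=np.array(p['R'])@E+p['t']; u,v=int(q[0]/q[2]*p['fx']+p['cx']),int(q[1]/q[2]*p['fy']+p['cy']); print(c,u,v)
    cr=im[max(v-60,0):v+80,max(u-80,0):u+80].copy(); cv2.drawMarker(im,(u,v),(255,0,255),0,6); 
    cr=im[max(v-60,0):v+60,max(u-60,0):u+60]; ims.append(cv2.resize(cr,(400,400)))
    m=(abs(X[...,0]-E[0])<.09)&(abs(X[...,1]-E[1])<.09)&(X[...,2]>.1)&(X[...,2]<.2)
    q=X[m]; print(c,len(q),np.round(np.percentile(q,[1,50,99],0)*1e3) if len(q) else '')
save('ap1.png',np.hstack(ims))
```

```text
2.7667 [ 0.51581353 -0.03097423  0.18315709] [0.00367707 0.14117551 0.9899709  0.00368496]
top 212 211
top 0 
side 257 133
side 150 [[494. -89. 178.]
 [514. -76. 190.]
 [541.  13. 199.]]
```

View pics/ap1.png

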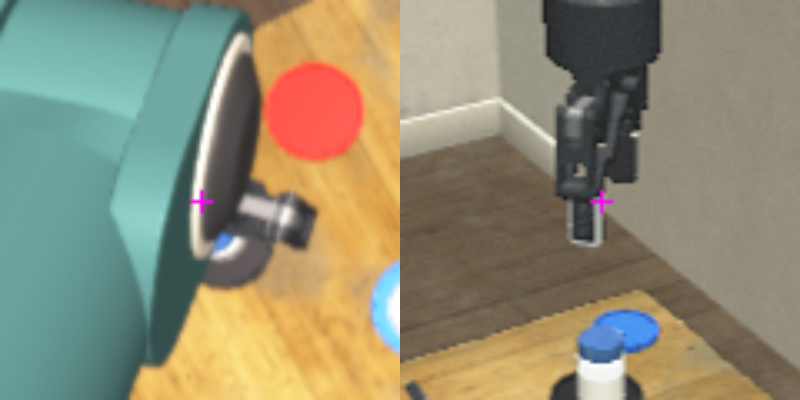

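The left half (top camera) shows the arm hiding most of the jar. The right half (side camera) shows the open jaws above the blue jar, with the TCP mark near (257,133). The tool overshot by about 10 mm, so I'll correct that and then descend.

Request:
send_rows(
  series=[
    [-4, 11, -20, 0, 1],
    [0, 0, -20, 0, 1],
    [0, 0, -20, 0, 1],
    [0, 0, -5, 0, 1],
    [0, 0, 0, 0, 1],
  ],
)

```text
clock: 3.28
ee_pos: [0.5114, -0.0121, 0.1204]
tool_rot: [0.007, 0.137, 0.991, 0.006]
ft_force: [-0.1, 0.2, 0.1]
grip_width: 0.0853
```

Request:
send_rows(
  series=[
    [0, -6, -5, 0, 1],
    [0, 0, 0, 0, 1],
    [0, 0, 0, 0, 1],
    [0, 0, 0, 0, 1],
  ],
)

```text
clock: 3.62
ee_pos: [0.5125, -0.0173, 0.1184]
tool_rot: [0.008, 0.136, 0.991, 0.007]
ft_force: [0.1, 0.2, -0.5]
grip_width: 0.0855
```

Request:
send_rows(
  series=[
    [0, -2, -15, 0, 1],
    [0, 0, -15, 0, 1],
    [0, 0, -15, 0, 1],
    [0, 0, -15, 0, 1],
    [0, 0, 0, 0, 1],
  ],
)

```text
clock: 4.03
ee_pos: [0.5153, -0.0192, 0.0605]
tool_rot: [0.012, 0.136, 0.991, 0.009]
ft_force: [-0.8, 0.1, -0.1]
grip_width: 0.0856
```

Request:
send_rows(
  series=[
    [0, 0, 0, 0, 1],
    [0, 0, 0, 0, 1],
  ],
)

```text
clock: 4.2
ee_pos: [0.5157, -0.0194, 0.0615]
tool_rot: [0.012, 0.136, 0.991, 0.009]
ft_force: [-0.6, 0.2, 0.0]
grip_width: 0.0855
```

Request:
send_rows(
  series=[
    [-4, 0, -12, 0, 1],
    [0, 0, -2, 0, 1],
    [0, 0, 0, 0, 1],
  ],
)

```text
clock: 4.45
ee_pos: [0.5135, -0.0193, 0.0504]
tool_rot: [0.014, 0.136, 0.991, 0.009]
ft_force: [0.5, 0.2, 0.1]
grip_width: 0.0855
```

Request:
send_rows(
  series=[
    [0, 0, -3, 0, -1],
    [0, 0, 0, 0, -1],
    [0, 0, 0, 0, -1],
    [0, 0, 0, 0, -1],
    [0, 0, 0, 0, -1],
  ],
)

```text
clock: 4.87
ee_pos: [0.5152, -0.0193, 0.0499]
tool_rot: [0.016, 0.136, 0.991, 0.01]
ft_force: [0.9, -0.1, -1.4]
grip_width: 0.0359
```

Request:
send_rows(
  series=[
    [0, 0, 0, 0, -1],
    [0, 0, 0, 0, -1],
    [0, 0, 0, 0, -1],
  ],
)

```text
clock: 5.12
ee_pos: [0.5154, -0.0193, 0.0503]
tool_rot: [0.016, 0.136, 0.991, 0.01]
ft_force: [0.6, -0.4, -0.2]
grip_width: 0.0366
```

Request:
send_rows(
  series=[
    [0, 0, 10, 0, -1],
    [0, 0, 15, 0, -1],
    [0, 0, 20, 0, -1],
    [0, 0, 20, 0, -1],
    [0, 0, 20, 0, -1],
  ],
)

```text
clock: 5.53
ee_pos: [0.5124, -0.0199, 0.1369]
tool_rot: [0.012, 0.136, 0.991, 0.008]
ft_force: [-0.1, 0.1, -0.5]
grip_width: 0.0363
```

Request:
send_rows(
  series=[
    [0, 0, 15, 0, -1],
    [0, 0, 0, 0, -1],
    [0, 0, 0, 0, -1],
  ],
)

```text
clock: 5.78
ee_pos: [0.5138, -0.0201, 0.1583]
tool_rot: [0.015, 0.137, 0.99, 0.009]
ft_force: [-0.3, 0.8, -0.9]
grip_width: 0.0365
```

```bash
cat >> h.py <<'E'
def look(n, half=70):
    "crop both cameras round the TCP, report the pose"
    o=env.get_obs(); E=o['ee_pos']; w,x,y,z=o['tool_rot']
    print(o['clock'],np.round(E*1e3,1),'tilt deg x,y',np.round(np.degrees([2*(x*z+w*y),2*(y*z-w*x)]),2),'grip',o['grip_width'],np.round(o['ft_force'],1))
    ims=[]
    for c in('top','side'):
        im,d=viewer.get_image(c); p=viewer.camera_params(c)
        q=np.array(p['R'])@E+p['t']; u,v=int(q[0]/q[2]*p['fx']+p['cx']),int(q[1]/q[2]*p['fy']+p['cy'])
        u=np.clip(u,half,560-half);v=np.clip(v+20,half,420-half)
        ims.append(cv2.resize(im[v-half:v+half,u-half:u+half],(400,400),interpolation=cv2.INTER_CUBIC))
        print(c,'crop centre',u,v)
    save(n,np.hstack(ims))
E
python3 -c "
from h import *
look('lift1.png')"
```

```text
5.7833 [513.8 -20.1 158.3] tilt deg x,y [1.9  0.82] grip 0.036545199173248215 [-0.3  0.8 -0.9]
top crop centre 209 233
side crop centre 256 161
```

View pics/lift1.png

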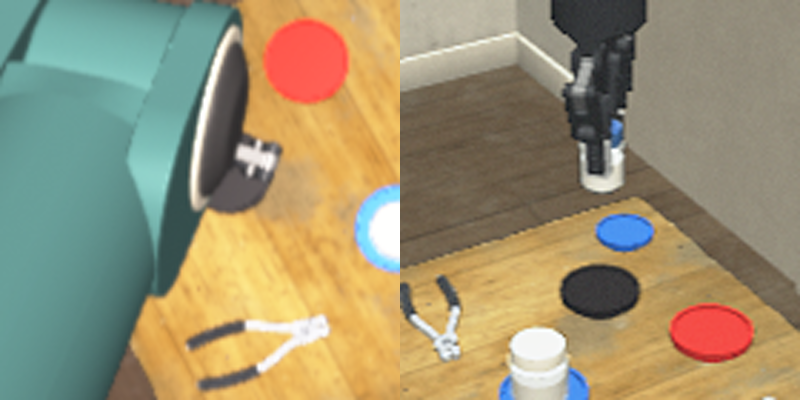

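The lift worked. The side crop shows the blue jar hanging upright in the jaws, and the black stand still in place and level at side (256,~193). Next I'll move over the red stand.

Request:
send_rows(
  series=[
    [22, -16, 0, 0, -1],
    [22, -16, 0, 0, -1],
    [22, -16, 0, 0, -1],
    [15, -11, 0, 0, -1],
    [0, 0, 0, 0, -1],
  ],
)

```text
clock: 6.3
ee_pos: [0.595, -0.0803, 0.1528]
tool_rot: [0.011, 0.135, 0.991, 0.009]
ft_force: [-0.6, -0.9, -1.6]
grip_width: 0.0362
```

Request:
send_rows(
  series=[
    [0, 0, 0, 0, -1],
    [0, 0, 0, 0, -1],
  ],
)

```text
clock: 6.47
ee_pos: [0.5941, -0.081, 0.1504]
tool_rot: [0.009, 0.136, 0.991, 0.009]
ft_force: [-0.3, -0.4, -0.3]
grip_width: 0.0361
```

Run:
```python
from h import *
o=env.get_obs();print(o['ee_pos'],o['joint_velocities'])
for c in('top','side'):
    im,d=viewer.get_image(c); X=cloud(c,d)
    for t in ['stand_black_seat','stand_red_seat']:
        for o in viewer.outline_of(t,c)[:2]:
            if o['conf']<.2: continue
            q=X[o['mask']]; q=q[q[:,2]<.03]
            lo,hi=np.percentile(q,2,0),np.percentile(q,98,0)
            print(c,t,round(o['conf'],2),np.round(o['extent']),np.round((lo+hi)*500,1),np.round((hi-lo)*1e3))
```

```text
[ 0.59412212 -0.08099798  0.15037513] [-0.00032922  0.01422914 -0.0017169   0.01200941 -0.00315892 -0.00261414
  0.00115703]
top stand_black_seat 0.73 [226. 225.  22.  26.] [502.3 -37.5   9.6] [55. 36. 21.]
top stand_black_seat 0.67 [279. 246.  30.  32.] [ 462.3 -163.4   15.8] [66. 67. 11.]
top stand_red_seat 0.52 [252. 193.  16.  10.] [585.6 -96.6  15.1] [32. 33.  8.]
side stand_black_seat 0.73 [257. 194.  20.  18.] [512.4 -25.2  14. ] [59. 67.  8.]
side stand_red_seat 0.73 [298. 209.  26.  19.] [606.9 -86.9  13.9] [63. 68.  8.]
```

Request:
send_rows(
  series=[
    [11, -4, -15, 0, -1],
    [0, 0, -20, 0, -1],
    [0, 0, -15, 0, -1],
    [0, 0, -10, 0, -1],
    [0, 0, 0, 0, -1],
  ],
)

```text
clock: 7.18
ee_pos: [0.6065, -0.0829, 0.0914]
tool_rot: [0.012, 0.134, 0.991, 0.01]
ft_force: [-0.9, 0.4, -1.4]
grip_width: 0.0365
```

Request:
send_rows(
  series=[
    [0, 0, 0, 0, -1],
    [0, 0, 0, 0, -1],
  ],
)

```text
clock: 7.35
ee_pos: [0.6064, -0.0827, 0.092]
tool_rot: [0.012, 0.134, 0.991, 0.01]
ft_force: [-0.3, -1.3, -1.3]
grip_width: 0.0364
```

Request:
send_rows(
  series=[
    [-1, -2, -15, 0, -1],
    [0, 0, -12, 0, -1],
    [0, 0, -6, 0, -1],
    [0, 0, 0, 0, -1],
    [0, 0, 0, 0, -1],
  ],
)

```text
clock: 7.77
ee_pos: [0.6073, -0.0845, 0.0612]
tool_rot: [0.015, 0.134, 0.991, 0.01]
ft_force: [-0.1, 0.2, -0.5]
grip_width: 0.0362
```

```bash
python3 -c "
from h import *
look('place1.png',50)"
```

```text
7.7667 [607.3 -84.5  61.2] tilt deg x,y [1.83 0.94] grip 0.03624020341679619 [-0.1  0.2 -0.5]
top crop centre 244 199
side crop centre 296 210
```

View pics/place1.png

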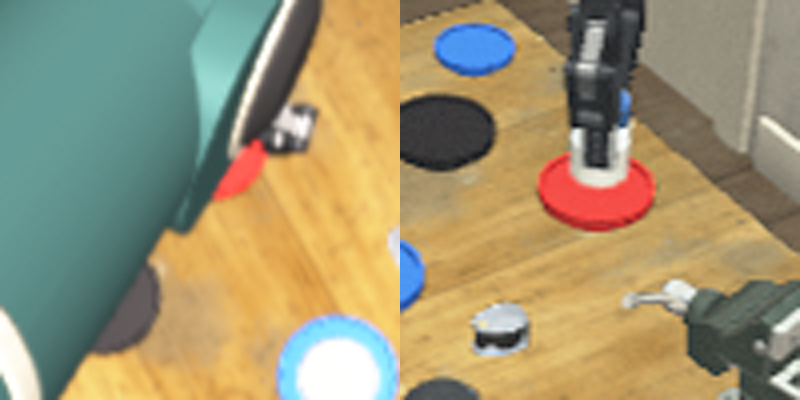

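The side crop shows the blue jar centred over the red stand, about 10 mm above its seat, at roughly (296,205). I'll lower it gently.

Request:
send_rows(
  series=[
    [0, 0, -7, 0, -1],
    [0, 0, -2, 0, -1],
    [0, 0, 0, 0, -1],
    [0, 0, 0, 0, -1],
  ],
)

```text
clock: 8.2
ee_pos: [0.608, -0.0844, 0.0527]
tool_rot: [0.016, 0.134, 0.991, 0.01]
ft_force: [-0.9, 0.1, -0.5]
grip_width: 0.0364
```

Request:
send_rows(
  series=[
    [-1, 0, -2, 0, -1],
    [0, 0, -1, 0, -1],
    [0, 0, 0, 0, -1],
  ],
)

```text
clock: 8.45
ee_pos: [0.6071, -0.0844, 0.0499]
tool_rot: [0.016, 0.134, 0.991, 0.01]
ft_force: [-0.8, 0.2, 1.8]
grip_width: 0.0365
```

It touched down at the grasp height with a small upward force. I'll release and rise.

Request:
send_rows(
  series=[
    [0, 0, 0, 0, 1],
    [0, 0, 0, 0, 1],
    [0, 0, 0, 0, 1],
    [0, 0, 0, 0, 1],
    [0, 0, 0, 0, 1],
  ],
)

```text
clock: 8.87
ee_pos: [0.6073, -0.0845, 0.05]
tool_rot: [0.016, 0.134, 0.991, 0.01]
ft_force: [0.6, 0.3, -0.2]
grip_width: 0.0852
```

Request:
send_rows(
  series=[
    [0, 0, 15, 0, 1],
    [0, 0, 25, 0, 1],
    [0, 0, 30, 0, 1],
    [0, 0, 20, 0, 1],
    [0, 0, 0, 0, 1],
  ],
)

```text
clock: 9.28
ee_pos: [0.6056, -0.0846, 0.1419]
tool_rot: [0.014, 0.134, 0.991, 0.01]
ft_force: [0.7, 0.4, 0.3]
grip_width: 0.0857
```

Request:
send_rows(
  series=[
    [-13, -32, 0, 0, 1],
    [-13, -32, 0, 0, 1],
    [-13, -32, 0, 0, 1],
    [-13, -32, 0, 0, 1],
    [-13, -32, 0, 0, 1],
  ],
)

```text
clock: 9.7
ee_pos: [0.5418, -0.2403, 0.1424]
tool_rot: [0.016, 0.126, 0.992, 0.012]
ft_force: [1.0, -0.4, 0.2]
grip_width: 0.0855
```

Request:
send_rows(
  series=[
    [-13, -30, 0, 0, 1],
    [-10, -18, 0, 0, 1],
    [0, 0, 0, 0, 1],
    [0, 0, 0, 0, 1],
    [0, 0, 0, 0, 1],
  ],
)

```text
clock: 10.12
ee_pos: [0.5125, -0.2986, 0.1412]
tool_rot: [0.015, 0.132, 0.991, 0.011]
ft_force: [-0.0, 0.3, -0.7]
grip_width: 0.0854
```

Run:
```python
from h import *
look('ap2.png')
for c in('top','side'):
    im,d=viewer.get_image(c); X=cloud(c,d)
    for t in ['jar_blue_center','jar_black_center','stand_black_seat','stand_red_seat','stand_white_seat','stand_blue_seat','jar_white_center']:
        for o in viewer.outline_of(t,c)[:2]:
            if o['conf']<.3: continue
            q=X[o['mask']]; q=q[~np.isnan(q[:,0])]
            if 'jar' in t: q=q[(q[:,2]>np.percentile(q[:,2],95)-.006)]
            else: q=q[q[:,2]<.03]
            lo,hi=np.percentile(q,2,0),np.percentile(q,98,0)
            print(c,t,round(o['conf'],2),np.round(o['extent']),np.round((lo+hi)*500,1),np.round((hi-lo)*1e3))
```

```text
10.1167 [ 512.5 -298.6  141.2] tilt deg x,y [1.92 0.97] grip 0.08544146856420025 [-0.   0.3 -0.7]
top crop centre 342 237
side crop centre 257 241
top jar_blue_center 0.52 [247. 182.  13.  22.] [602.9 -82.1  68.8] [30. 30.  6.]
top jar_black_center 0.88 [384. 131.  22.  18.] [ 740.7 -418.3   48.3] [36. 35.  7.]
top stand_black_seat 0.85 [220. 222.  30.  26.] [508.3 -20.6  15.2] [63. 64.  9.]
top stand_red_seat 0.91 [245. 186.  28.  27.] [602.5 -82.6  15.6] [67. 65. 11.]
top stand_blue_seat 0.63 [177. 212.  22.  26.] [532.7  80.8  11.5] [47. 48.  9.]
top stand_blue_seat 0.48 [277. 244.  26.  27.] [ 465.9 -157.9   10.4] [60. 60. 22.]
top jar_white_center 0.75 [278. 244.  20.  18.] [ 461.  -160.6   67.2] [34. 34.  7.]
side jar_blue_center 0.7 [296. 199.  14.  24.] [605.4 -86.8  66. ] [28. 32.  6.]
side jar_black_center 0.73 [386. 313.  29.  32.] [ 743.2 -422.7   45.7] [35. 35.  6.]
side jar_black_center 0.64 [258. 271.  23.  28.] [ 509.  -322.    59.5] [35. 36.  6.]
side stand_red_seat 0.74 [296. 209.  28.  15.] [606.8 -93.   13.4] [65. 58. 10.]
side stand_red_seat 0.44 [255. 281.  34.  24.] [ 509.8 -329.5   14.1] [66. 55.  8.]
side stand_white_seat 0.93 [256. 281.  35.  21.] [ 510.  -328.3   13.8] [67. 57.  9.]
side stand_blue_seat 0.66 [233. 233.  24.  21.] [ 457.5 -178.3   13.7] [55. 48.  9.]
side jar_white_center 0.61 [235. 219.  20.  31.] [ 456.2 -170.2   64. ] [29. 36.  6.]
```

View pics/ap2.png

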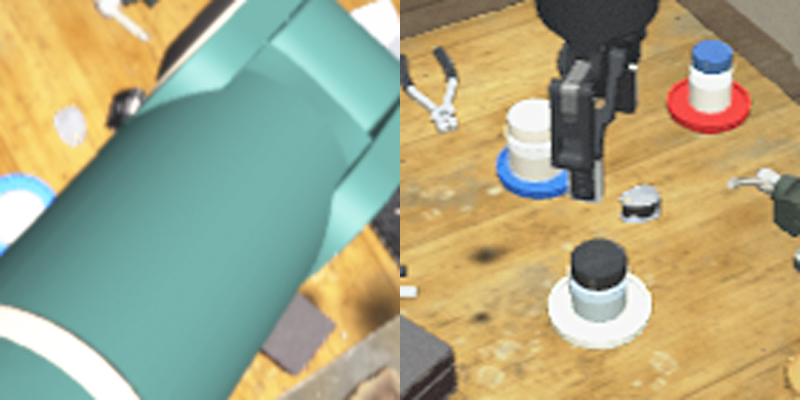

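The side crop shows the blue jar upright and centred on red at about (296,200). The black jar on white stands below the open jaws at (257,271). I'll shift y by -20 mm and descend.

Request:
send_rows(
  series=[
    [0, -18, 0, 0, 1],
    [0, 0, -15, 0, 1],
    [0, 0, -15, 0, 1],
    [0, 0, -5, 0, 1],
    [0, 0, 0, 0, 1],
  ],
)

```text
clock: 11.43
ee_pos: [0.5133, -0.3174, 0.1062]
tool_rot: [0.017, 0.131, 0.991, 0.01]
ft_force: [-0.1, 0.1, 0.6]
grip_width: 0.0852
```

Request:
send_rows(
  series=[
    [0, 0, 0, 0, 1],
    [0, 0, 0, 0, 1],
  ],
)

```text
clock: 11.6
ee_pos: [0.5133, -0.3174, 0.1067]
tool_rot: [0.016, 0.131, 0.991, 0.01]
ft_force: [0.5, 0.3, 0.1]
grip_width: 0.0857
```

Request:
send_rows(
  series=[
    [-1, -2, -15, 0, 1],
    [0, 0, -15, 0, 1],
    [0, 0, -15, 0, 1],
    [-1, 0, -10, 0, 1],
    [0, 0, 0, 0, 1],
  ],
)

```text
clock: 12.02
ee_pos: [0.5137, -0.3197, 0.0541]
tool_rot: [0.02, 0.13, 0.991, 0.01]
ft_force: [-0.2, -0.2, -0.7]
grip_width: 0.0851
```

Request:
send_rows(
  series=[
    [0, 0, 0, 0, 1],
    [0, 0, 0, 0, 1],
  ],
)

```text
clock: 12.18
ee_pos: [0.5139, -0.3199, 0.055]
tool_rot: [0.02, 0.13, 0.991, 0.01]
ft_force: [0.3, 0.6, 0.1]
grip_width: 0.0856
```

Request:
send_rows(
  series=[
    [-2, 0, -9, 0, 1],
    [0, 0, -3, 0, 1],
    [0, 0, 0, 0, 1],
    [0, 0, 0, 0, 1],
  ],
)

```text
clock: 12.52
ee_pos: [0.5127, -0.3203, 0.0441]
tool_rot: [0.021, 0.13, 0.991, 0.009]
ft_force: [-0.3, -0.7, -0.4]
grip_width: 0.0852
```

Request:
send_rows(
  series=[
    [0, 0, 0, 0, -1],
    [0, 0, 0, 0, -1],
    [0, 0, 0, 0, -1],
    [0, 0, 0, 0, -1],
    [0, 0, 0, 0, -1],
  ],
)

```text
clock: 12.93
ee_pos: [0.5132, -0.3207, 0.0449]
tool_rot: [0.022, 0.13, 0.991, 0.009]
ft_force: [0.4, 0.3, -1.6]
grip_width: 0.0406
```

Request:
send_rows(
  series=[
    [0, 0, 0, 0, -1],
    [0, 0, 0, 0, -1],
  ],
)

```text
clock: 13.1
ee_pos: [0.5131, -0.3206, 0.045]
tool_rot: [0.022, 0.13, 0.991, 0.009]
ft_force: [0.5, 0.1, -0.9]
grip_width: 0.0408
```

Request:
send_rows(
  series=[
    [0, 0, 10, 0, -1],
    [0, 0, 15, 0, -1],
    [0, 0, 20, 0, -1],
    [0, 0, 25, 0, -1],
    [0, 0, 25, 0, -1],
  ],
)

```text
clock: 13.52
ee_pos: [0.5099, -0.319, 0.1404]
tool_rot: [0.017, 0.131, 0.991, 0.01]
ft_force: [0.1, 0.4, -0.5]
grip_width: 0.0406
```

Request:
send_rows(
  series=[
    [0, 0, 20, 0, -1],
    [0, 0, 0, 0, -1],
    [0, 0, 0, 0, -1],
    [0, 0, 0, 0, -1],
  ],
)

```text
clock: 13.85
ee_pos: [0.5113, -0.3202, 0.1688]
tool_rot: [0.021, 0.131, 0.991, 0.009]
ft_force: [-0.0, -0.9, -2.4]
grip_width: 0.0409
```

```bash
python3 -c "
from h import *
look('lift2.png',60)"
```

```text
13.85 [ 511.3 -320.2  168.8] tilt deg x,y [2.53 0.73] grip 0.04091849636539327 [-0.  -0.9 -2.4]
top crop centre 354 236
side crop centre 256 237
```

View pics/lift2.png

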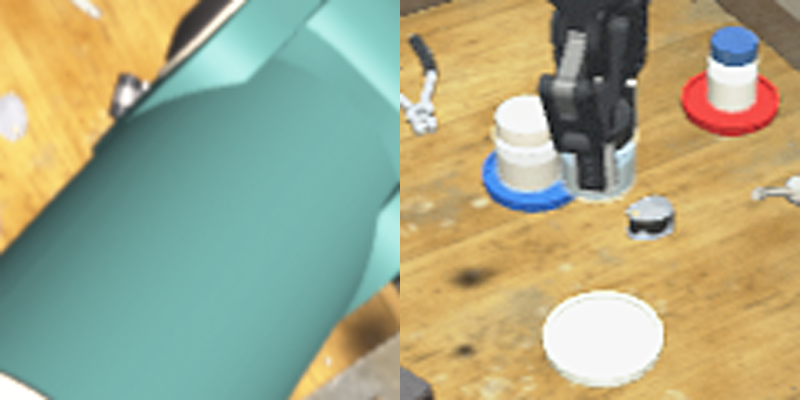

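The black jar is held upright in the jaws, and the white stand stayed put and level. Next I'll move to the black stand, about +298 mm in y.

Request:
send_rows(
  series=[
    [0, 25, 0, 0, -1],
    [0, 36, 0, 0, -1],
    [0, 36, 0, 0, -1],
    [0, 36, 0, 0, -1],
    [0, 36, 0, 0, -1],
  ],
)

```text
clock: 14.37
ee_pos: [0.506, -0.1533, 0.1634]
tool_rot: [0.017, 0.137, 0.99, 0.007]
ft_force: [1.7, -0.1, -1.1]
grip_width: 0.0403
```

Request:
send_rows(
  series=[
    [0, 36, 0, 0, -1],
    [0, 36, 0, 0, -1],
    [0, 34, 0, 0, -1],
    [0, 20, 0, 0, -1],
    [0, 0, 0, 0, -1],
  ],
)

```text
clock: 14.78
ee_pos: [0.5022, -0.0137, 0.1593]
tool_rot: [0.013, 0.133, 0.991, 0.007]
ft_force: [-0.8, 0.7, -1.2]
grip_width: 0.0405
```

Request:
send_rows(
  series=[
    [0, 0, 0, 0, -1],
    [0, 0, 0, 0, -1],
    [0, 0, 0, 0, -1],
  ],
)

```text
clock: 15.03
ee_pos: [0.5013, -0.0137, 0.1577]
tool_rot: [0.012, 0.133, 0.991, 0.007]
ft_force: [0.0, -0.2, -0.2]
grip_width: 0.0403
```

Request:
send_rows(
  series=[
    [9, -7, -10, 0, -1],
    [0, 0, -20, 0, -1],
    [0, 0, -20, 0, -1],
    [0, 0, -15, 0, -1],
    [0, 0, -5, 0, -1],
  ],
)

```text
clock: 15.45
ee_pos: [0.5116, -0.0278, 0.086]
tool_rot: [0.013, 0.137, 0.99, 0.006]
ft_force: [-0.5, -0.4, -2.2]
grip_width: 0.0403
```

Request:
send_rows(
  series=[
    [0, 0, 0, 0, -1],
    [0, 0, 0, 0, -1],
  ],
)

```text
clock: 15.62
ee_pos: [0.5109, -0.03, 0.0851]
tool_rot: [0.012, 0.139, 0.99, 0.006]
ft_force: [0.6, -0.1, -1.5]
grip_width: 0.0405
```

Request:
send_rows(
  series=[
    [0, 8, -12, 0, -1],
    [0, 0, -10, 0, -1],
    [0, 0, -4, 0, -1],
    [0, 0, 0, 0, -1],
    [0, 0, 0, 0, -1],
  ],
)

```text
clock: 16.03
ee_pos: [0.5121, -0.0213, 0.0585]
tool_rot: [0.014, 0.139, 0.99, 0.006]
ft_force: [0.0, -0.3, -1.4]
grip_width: 0.0403
```

```bash
python3 -c "
from h import *
look('place2.png',50)"
```

```text
16.0333 [512.1 -21.3  58.5] tilt deg x,y [1.65 0.46] grip 0.040315505582178106 [ 0.  -0.3 -1.4]
top crop centre 216 239
side crop centre 256 196
```

View pics/place2.png

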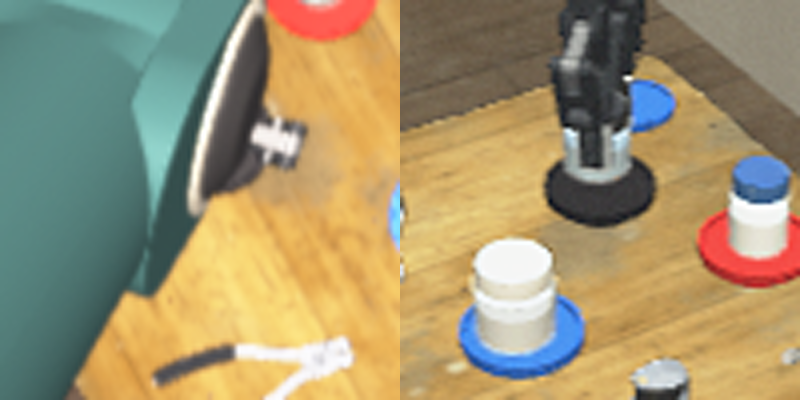

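The side crop shows the black jar centred over the black stand at about (256,190), roughly 13 mm up. I'll lower it.

Request:
send_rows(
  series=[
    [0, 0, -8, 0, -1],
    [0, 0, -4, 0, -1],
    [0, 0, 0, 0, -1],
    [0, 0, 0, 0, -1],
  ],
)

```text
clock: 16.47
ee_pos: [0.5127, -0.0214, 0.0463]
tool_rot: [0.015, 0.139, 0.99, 0.006]
ft_force: [0.1, -0.2, -0.9]
grip_width: 0.0407
```

Request:
send_rows(
  series=[
    [0, 0, -2, 0, -1],
    [0, 0, 0, 0, -1],
    [0, 0, 0, 0, -1],
  ],
)

```text
clock: 16.72
ee_pos: [0.5129, -0.0217, 0.0448]
tool_rot: [0.015, 0.139, 0.99, 0.006]
ft_force: [-0.1, 0.0, -2.1]
grip_width: 0.0404
```

Request:
send_rows(
  series=[
    [0, 0, -2, 0, -1],
    [0, 0, 0, 0, -1],
    [0, 0, 0, 0, -1],
  ],
)

```text
clock: 16.97
ee_pos: [0.5141, -0.0217, 0.0446]
tool_rot: [0.016, 0.139, 0.99, 0.007]
ft_force: [-0.2, 0.3, -1.4]
grip_width: 0.0407
```

Request:
send_rows(
  series=[
    [0, 0, -3, 0, -1],
    [0, 0, 0, 0, -1],
  ],
)

```text
clock: 17.13
ee_pos: [0.5152, -0.022, 0.0431]
tool_rot: [0.017, 0.139, 0.99, 0.008]
ft_force: [-0.9, -0.2, -2.6]
grip_width: 0.0403
```

Request:
send_rows(
  series=[
    [-2, 0, -2, 0, -1],
    [0, 0, 0, 0, -1],
    [0, 0, 0, 0, -1],
  ],
)

```text
clock: 17.38
ee_pos: [0.516, -0.022, 0.0432]
tool_rot: [0.02, 0.139, 0.99, 0.008]
ft_force: [-0.3, -0.2, -0.9]
grip_width: 0.0405
```

Run:
```python
from h import *
im,d=viewer.get_image('side'); X=cloud('side',d)
for t in('jar_black_center','stand_black_seat'):
    for o in viewer.outline_of(t,'side')[:2]:
        q=X[o['mask']]; q=q[~np.isnan(q[:,0])]; print(t,o['conf'],np.round(o['extent']),np.round(np.percentile(q,[2,50,98],0)*1e3).tolist())
save('c3.png',cv2.resize(im[140:230,200:320],None,fx=6,fy=6,interpolation=cv2.INTER_CUBIC))
```

```text
jar_black_center 0.96 [384. 312.  27.  34.] [[723.0, -444.0, 2.0], [739.0, -433.0, 38.0], [761.0, -406.0, 48.0]]
jar_black_center 0.72 [238. 232.  32.  25.] [[431.0, -202.0, 2.0], [472.0, -185.0, 14.0], [500.0, -144.0, 19.0]]
stand_black_seat 0.8 [256. 193.  24.  15.] [[478.0, -59.0, -2.0], [511.0, -41.0, 13.0], [544.0, -7.0, 18.0]]
```

View pics/c3.png

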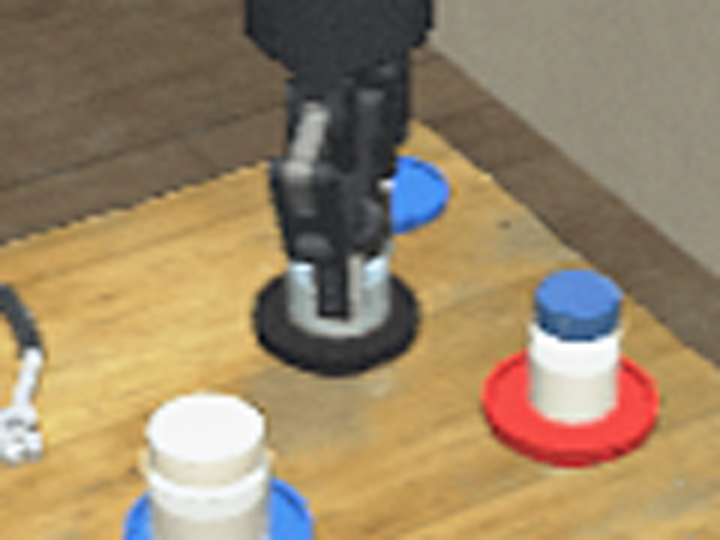

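The crop shows the black jar down inside the black stand's lip and centred at about (256,190), with z no longer falling. I'll release it.

Request:
send_rows(
  series=[
    [0, 0, 0, 0, 1],
    [0, 0, 0, 0, 1],
    [0, 0, 0, 0, 1],
    [0, 0, 0, 0, 1],
    [0, 0, 0, 0, 1],
  ],
)

```text
clock: 17.95
ee_pos: [0.5151, -0.022, 0.0421]
tool_rot: [0.019, 0.139, 0.99, 0.008]
ft_force: [0.7, -0.8, 0.3]
grip_width: 0.0852
```

Request:
send_rows(
  series=[
    [0, 0, 15, 0, 1],
    [0, 0, 25, 0, 1],
    [0, 0, 30, 0, 1],
    [0, 0, 20, 0, 1],
    [0, 0, 0, 0, 1],
  ],
)

```text
clock: 18.37
ee_pos: [0.5133, -0.0225, 0.1342]
tool_rot: [0.017, 0.14, 0.99, 0.007]
ft_force: [0.7, -0.3, 1.0]
grip_width: 0.0857
```

Request:
send_rows(
  series=[
    [-10, -30, 0, 0, 1],
    [-10, -30, 0, 0, 1],
    [-10, -30, 0, 0, 1],
    [-10, -30, 0, 0, 1],
    [-8, -20, 0, 0, 1],
  ],
)

```text
clock: 18.78
ee_pos: [0.4654, -0.1615, 0.1349]
tool_rot: [0.019, 0.134, 0.991, 0.008]
ft_force: [0.5, -0.0, -0.1]
grip_width: 0.0855
```

Request:
send_rows(
  series=[
    [0, 0, 0, 0, 1],
    [0, 0, 0, 0, 1],
    [0, 0, 0, 0, 1],
  ],
)

```text
clock: 19.03
ee_pos: [0.4631, -0.1661, 0.1342]
tool_rot: [0.019, 0.138, 0.99, 0.008]
ft_force: [-0.4, 0.5, 0.1]
grip_width: 0.0851
```

Run:
```python
from h import *
o=env.get_obs();print(o['ee_pos'],o['tool_rot'])
for c in('top','side'):
    im,d=viewer.get_image(c); X=cloud(c,d)
    for t in ['jar_black_center','stand_black_seat','stand_white_seat','stand_blue_seat','jar_white_center']:
        for o in viewer.outline_of(t,c)[:2]:
            if o['conf']<.3: continue
            q=X[o['mask']]; q=q[~np.isnan(q[:,0])]
            if 'jar' in t: q=q[(q[:,2]>np.percentile(q[:,2],95)-.006)]
            else: q=q[q[:,2]<.03]
            lo,hi=np.percentile(q,2,0),np.percentile(q,98,0)
            print(c,t,round(o['conf'],2),np.round(o['extent']),np.round((lo+hi)*500,1),np.round((hi-lo)*1e3))
```

```text
[ 0.46308456 -0.16606993  0.13419702] [0.0186113  0.13785857 0.99024533 0.00792547]
top jar_black_center 0.61 [385. 130.  20.  19.] [ 741.  -416.9   48.4] [34. 35.  7.]
top stand_black_seat 0.7 [220. 224.  29.  28.] [507.4 -21.6  10.7] [68. 62. 21.]
top stand_white_seat 0.59 [345. 227.  29.  32.] [ 507.7 -320.4   15.1] [66. 62. 11.]
top stand_blue_seat 0.63 [179. 212.  26.  19.] [532.8  80.8  11.3] [47. 51. 10.]
side jar_black_center 0.97 [386. 312.  26.  33.] [ 743.8 -422.7   45.6] [36. 35.  6.]
side jar_black_center 0.9 [257. 186.  16.  26.] [511.2 -23.1  59. ] [35. 35.  7.]
side stand_black_seat 0.66 [254. 195.  25.  14.] [510.8 -30.7   9.3] [66. 57. 17.]
side stand_white_seat 0.68 [256. 277.  34.  28.] [ 511.5 -315.3    8.5] [66. 82. 20.]
side stand_white_seat 0.6 [256. 194.  26.  17.] [510.8 -31.2  13.5] [66. 57.  9.]
side stand_blue_seat 0.75 [238. 231.  30.  30.] [ 464.5 -174.1   13.8] [68. 56. 10.]
side stand_blue_seat 0.74 [265. 172.  16.  13.] [536.5  77.7  10.1] [44. 53.  7.]
side jar_white_center 0.95 [238. 220.  24.  32.] [ 461.7 -168.3   64.2] [39. 40.  6.]
```

The black jar's cap height (side, 59 mm) matches its first reading, so it's seated. Now I'll descend to the white jar.

Request:
send_rows(
  series=[
    [0, 0, -15, 0, 1],
    [0, 0, -15, 0, 1],
    [0, 0, -15, 0, 1],
    [0, 0, -10, 0, 1],
    [0, 0, 0, 0, 1],
  ],
)

```text
clock: 20.05
ee_pos: [0.4642, -0.166, 0.0783]
tool_rot: [0.02, 0.137, 0.99, 0.008]
ft_force: [-0.9, -0.0, -0.3]
grip_width: 0.0856
```

Request:
send_rows(
  series=[
    [0, 0, 0, 0, 1],
    [0, 0, 0, 0, 1],
  ],
)

```text
clock: 20.22
ee_pos: [0.4641, -0.1661, 0.0785]
tool_rot: [0.02, 0.137, 0.99, 0.008]
ft_force: [-0.4, -0.6, 0.4]
grip_width: 0.0855
```

Request:
send_rows(
  series=[
    [-1, 0, -12, 0, 1],
    [0, 0, -12, 0, 1],
    [0, 0, -6, 0, 1],
    [0, 0, 0, 0, 1],
    [0, 0, 0, 0, 1],
  ],
)

```text
clock: 20.63
ee_pos: [0.4648, -0.1665, 0.0495]
tool_rot: [0.022, 0.137, 0.99, 0.008]
ft_force: [0.1, 0.1, -0.5]
grip_width: 0.0855
```

Request:
send_rows(
  series=[
    [0, 0, 0, 0, -1],
    [0, 0, 0, 0, -1],
    [0, 0, 0, 0, -1],
    [0, 0, 0, 0, -1],
    [0, 0, 0, 0, -1],
  ],
)

```text
clock: 21.05
ee_pos: [0.4656, -0.1667, 0.0512]
tool_rot: [0.023, 0.137, 0.99, 0.008]
ft_force: [-0.2, -0.3, -0.7]
grip_width: 0.046
```

Request:
send_rows(
  series=[
    [0, 0, 0, 0, -1],
    [0, 0, 0, 0, -1],
  ],
)

```text
clock: 21.22
ee_pos: [0.4657, -0.1667, 0.0515]
tool_rot: [0.023, 0.137, 0.99, 0.008]
ft_force: [0.1, 0.8, -0.8]
grip_width: 0.0462
```

Request:
send_rows(
  series=[
    [0, 0, 10, 0, -1],
    [0, 0, 15, 0, -1],
    [0, 0, 20, 0, -1],
    [0, 0, 25, 0, -1],
    [0, 0, 25, 0, -1],
  ],
)

```text
clock: 21.63
ee_pos: [0.4621, -0.1664, 0.1478]
tool_rot: [0.018, 0.138, 0.99, 0.008]
ft_force: [0.4, 0.6, -1.5]
grip_width: 0.046
```

Request:
send_rows(
  series=[
    [0, 0, 10, 0, -1],
    [0, 0, 0, 0, -1],
    [0, 0, 0, 0, -1],
    [0, 0, 0, 0, -1],
  ],
)

```text
clock: 21.97
ee_pos: [0.4637, -0.167, 0.1644]
tool_rot: [0.022, 0.138, 0.99, 0.008]
ft_force: [0.2, -0.3, -1.8]
grip_width: 0.0462
```

Request:
send_rows(
  series=[
    [9, -28, 0, 0, -1],
    [9, -32, 0, 0, -1],
    [9, -32, 0, 0, -1],
    [9, -32, 0, 0, -1],
    [9, -28, 0, 0, -1],
  ],
)

```text
clock: 22.38
ee_pos: [0.5078, -0.3171, 0.1592]
tool_rot: [0.018, 0.133, 0.991, 0.011]
ft_force: [0.5, 1.3, -1.6]
grip_width: 0.046
```

Request:
send_rows(
  series=[
    [0, 0, 0, 0, -1],
    [0, 0, 0, 0, -1],
    [0, 0, 0, 0, -1],
  ],
)

```text
clock: 22.63
ee_pos: [0.506, -0.3237, 0.1551]
tool_rot: [0.016, 0.137, 0.99, 0.01]
ft_force: [-0.7, 0.7, -0.6]
grip_width: 0.0464
```

```bash
python3 -c "
from h import *
look('lift3.png')"
```

```text
22.6333 [ 506.  -323.7  155.1] tilt deg x,y [1.95 0.87] grip 0.046438231818525307 [-0.7  0.7 -0.6]
top crop centre 355 239
side crop centre 254 244
```

View pics/lift3.png

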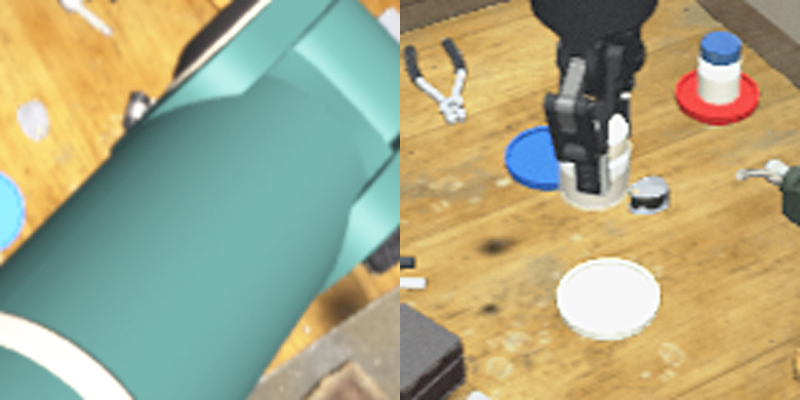

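The white jar is held upright, and the blue stand is undisturbed at about side (235,230). The tool is nearly over the white stand at (257,276), so I'll correct by (+5,+4) and lower.

Request:
send_rows(
  series=[
    [5, 4, -10, 0, -1],
    [0, 0, -20, 0, -1],
    [0, 0, -20, 0, -1],
    [0, 0, -15, 0, -1],
    [0, 0, -3, 0, -1],
  ],
)

```text
clock: 23.15
ee_pos: [0.514, -0.3123, 0.0841]
tool_rot: [0.018, 0.133, 0.991, 0.011]
ft_force: [-0.1, -0.5, -0.7]
grip_width: 0.046
```

Request:
send_rows(
  series=[
    [0, 0, 0, 0, -1],
    [0, 0, 0, 0, -1],
  ],
)

```text
clock: 23.32
ee_pos: [0.5142, -0.3101, 0.0829]
tool_rot: [0.017, 0.132, 0.991, 0.012]
ft_force: [0.1, -0.1, -0.4]
grip_width: 0.046
```

Request:
send_rows(
  series=[
    [-2, -9, -8, 0, -1],
    [0, 0, -6, 0, -1],
    [0, 0, 0, 0, -1],
    [0, 0, 0, 0, -1],
    [0, 0, 0, 0, -1],
  ],
)

```text
clock: 23.73
ee_pos: [0.5132, -0.3204, 0.0699]
tool_rot: [0.018, 0.132, 0.991, 0.011]
ft_force: [0.1, 0.5, -0.7]
grip_width: 0.0456
```

Request:
send_rows(
  series=[
    [-1, 0, -9, 0, -1],
    [0, 0, -5, 0, -1],
    [0, 0, 0, 0, -1],
    [0, 0, 0, 0, -1],
  ],
)

```text
clock: 24.07
ee_pos: [0.5124, -0.3205, 0.0549]
tool_rot: [0.019, 0.132, 0.991, 0.011]
ft_force: [0.3, 0.3, -1.4]
grip_width: 0.0463
```

```bash
python3 -c "
from h import *
look('place3.png',50)"
```

```text
24.0667 [ 512.4 -320.5   54.9] tilt deg x,y [2.3  0.98] grip 0.04629486604866121 [ 0.3  0.3 -1.4]
top crop centre 346 241
side crop centre 257 282
```

View pics/place3.png

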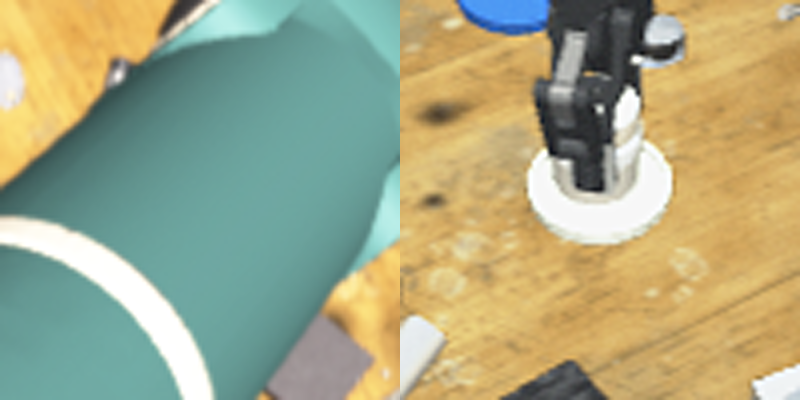

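The white jar hangs centred over the white stand at about (256,276), roughly 4 mm up. I'll lower it to contact.

Request:
send_rows(
  series=[
    [0, 0, -3, 0, -1],
    [0, 0, -1, 0, -1],
    [0, 0, 0, 0, -1],
  ],
)

```text
clock: 24.42
ee_pos: [0.5127, -0.3205, 0.0512]
tool_rot: [0.019, 0.132, 0.991, 0.011]
ft_force: [0.5, 0.0, -0.9]
grip_width: 0.0463
```

Request:
send_rows(
  series=[
    [0, 0, -2, 0, -1],
    [0, 0, 0, 0, -1],
    [0, 0, 0, 0, -1],
  ],
)

```text
clock: 24.67
ee_pos: [0.5136, -0.3209, 0.0516]
tool_rot: [0.02, 0.132, 0.991, 0.011]
ft_force: [-0.0, 0.0, -1.4]
grip_width: 0.0465
```

Request:
send_rows(
  series=[
    [-1, 0, -2, 0, -1],
    [0, 0, 0, 0, -1],
  ],
)

```text
clock: 24.83
ee_pos: [0.5137, -0.3211, 0.0511]
tool_rot: [0.022, 0.132, 0.991, 0.011]
ft_force: [0.2, -0.1, -1.1]
grip_width: 0.0462
```

Request:
send_rows(
  series=[
    [0, 0, 0, 0, 1],
    [0, 0, 0, 0, 1],
    [0, 0, 0, 0, 1],
    [0, 0, 0, 0, 1],
    [0, 0, 0, 0, 1],
  ],
)

```text
clock: 25.25
ee_pos: [0.5137, -0.3212, 0.0507]
tool_rot: [0.022, 0.132, 0.991, 0.011]
ft_force: [0.4, 0.9, -0.7]
grip_width: 0.0856
```

Request:
send_rows(
  series=[
    [0, 0, 15, 0, 1],
    [0, 0, 25, 0, 1],
    [0, 0, 30, 0, 1],
    [0, 0, 20, 0, 1],
    [0, 0, 0, 0, 1],
  ],
)

```text
clock: 25.67
ee_pos: [0.5116, -0.3205, 0.1418]
tool_rot: [0.019, 0.132, 0.991, 0.012]
ft_force: [-0.4, 0.2, 0.0]
grip_width: 0.0854
```

Now back to the blue jar on red (TCP target 607,-84).

Request:
send_rows(
  series=[
    [13, 32, 0, 0, 1],
    [13, 32, 0, 0, 1],
    [13, 32, 0, 0, 1],
    [13, 32, 0, 0, 1],
    [13, 32, 0, 0, 1],
  ],
)

```text
clock: 26.08
ee_pos: [0.5745, -0.1637, 0.1428]
tool_rot: [0.02, 0.139, 0.99, 0.009]
ft_force: [0.6, -0.5, 0.6]
grip_width: 0.0854
```

Request:
send_rows(
  series=[
    [13, 30, 0, 0, 1],
    [11, 22, 0, 0, 1],
    [6, 10, 0, 0, 1],
    [0, 0, 0, 0, 1],
    [0, 0, 0, 0, 1],
  ],
)

```text
clock: 26.5
ee_pos: [0.6071, -0.0895, 0.1401]
tool_rot: [0.019, 0.134, 0.991, 0.011]
ft_force: [0.3, -0.7, 0.7]
grip_width: 0.0857
```

Request:
send_rows(
  series=[
    [0, 0, 0, 0, 1],
    [0, 0, 0, 0, 1],
    [0, 0, 0, 0, 1],
  ],
)

```text
clock: 26.75
ee_pos: [0.6057, -0.0933, 0.1397]
tool_rot: [0.019, 0.136, 0.99, 0.01]
ft_force: [-0.2, -0.9, -0.3]
grip_width: 0.0854
```

Run:
```python
from h import *
look('ap4.png',110)
for c in('top','side'):
    im,d=viewer.get_image(c); X=cloud(c,d)
    for t in ['jar_white_center','jar_black_center','jar_blue_center','stand_black_seat','stand_white_seat','stand_blue_seat','stand_red_seat']:
        for o in viewer.outline_of(t,c)[:3]:
            if o['conf']<.3: continue
            q=X[o['mask']]; q=q[~np.isnan(q[:,0])]
            if 'jar' in t: q=q[(q[:,2]>np.percentile(q[:,2],95)-.006)]
            else: q=q[q[:,2]<.03]
            lo,hi=np.percentile(q,2,0),np.percentile(q,98,0)
            print(c,t,round(o['conf'],2),np.round(o['extent']),np.round((lo+hi)*500,1),np.round((hi-lo)*1e3))
```

```text
26.75 [605.7 -93.3 139.7] tilt deg x,y [2.3  0.83] grip 0.0853696937622969 [-0.2 -0.9 -0.3]
top crop centre 246 192
side crop centre 297 184
top jar_white_center 0.94 [343. 227.  21.  21.] [ 506.6 -317.4   66.9] [39. 39.  6.]
top jar_black_center 0.79 [386. 130.  21.  23.] [ 741.1 -417.2   48. ] [36. 36.  7.]
top stand_white_seat 0.72 [343. 226.  25.  29.] [ 507.4 -316.9   15.6] [66. 65.  9.]
top stand_blue_seat 0.96 [277. 245.  32.  31.] [ 461.5 -162.6   14.9] [64. 64. 11.]
top stand_red_seat 0.66 [296. 214.  11.  14.] [ 538.3 -204.5   11.7] [27. 22. 19.]
top stand_red_seat 0.63 [257. 190.  10.  17.] [ 590.4 -105.7    9.7] [39. 28. 23.]
side jar_white_center 0.8 [258. 268.  27.  36.] [ 509.9 -322.3   64.7] [37. 40.  6.]
side jar_black_center 0.94 [384. 312.  28.  31.] [ 743.1 -422.6   45.7] [36. 37.  6.]
side jar_black_center 0.8 [258. 186.  17.  25.] [511.3 -23.2  58.9] [35. 38.  6.]
side jar_blue_center 0.67 [298. 199.  16.  22.] [606.6 -87.3  66.1] [30. 33.  6.]
side stand_black_seat 0.78 [255. 194.  22.  14.] [510.9 -31.8   9.1] [66. 57. 19.]
side stand_white_seat 0.56 [256. 282.  33.  22.] [ 509.8 -329.3   14.4] [66. 55.  9.]
side stand_blue_seat 0.9 [238. 232.  33.  28.] [ 465.5 -166.9    9.1] [66. 68. 18.]
side stand_blue_seat 0.59 [267. 172.  20.  16.] [539.   77.2  10.1] [44. 51.  6.]
side stand_red_seat 0.63 [296. 211.  28.  12.] [606.3 -94.2  13.3] [64. 55. 10.]
```

View pics/ap4.png

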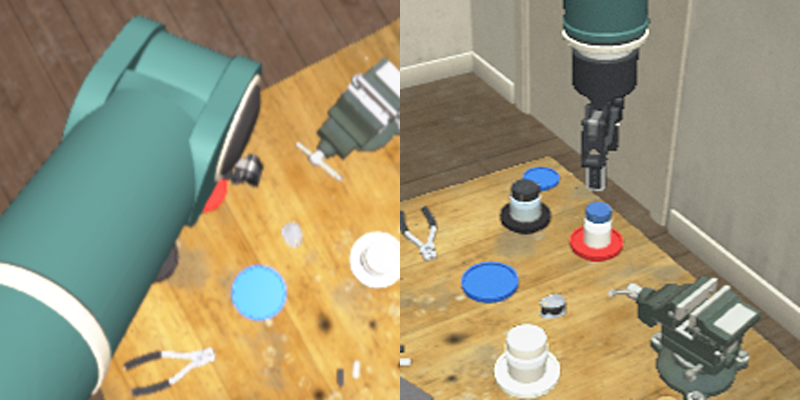

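The black and white jars stand upright on their own stands at side (257,190) and (257,270). Blue is empty at (238,232), and the blue jar on red is below the jaws. I'll correct y by +8 mm and descend.

Request:
send_rows(
  series=[
    [0, 8, -10, 0, 1],
    [0, 0, -15, 0, 1],
    [0, 0, -15, 0, 1],
    [0, 0, -5, 0, 1],
    [0, 0, 0, 0, 1],
  ],
)

```text
clock: 28.07
ee_pos: [0.6063, -0.081, 0.0914]
tool_rot: [0.019, 0.135, 0.991, 0.011]
ft_force: [0.8, 0.8, 0.3]
grip_width: 0.0856
```

Request:
send_rows(
  series=[
    [0, 0, 0, 0, 1],
    [0, 0, 0, 0, 1],
  ],
)

```text
clock: 28.23
ee_pos: [0.6061, -0.0805, 0.0911]
tool_rot: [0.019, 0.134, 0.991, 0.01]
ft_force: [0.9, -0.4, -0.3]
grip_width: 0.0857
```

Request:
send_rows(
  series=[
    [0, -4, -12, 0, 1],
    [0, 0, -12, 0, 1],
    [0, 0, -10, 0, 1],
    [0, 0, -5, 0, 1],
    [0, 0, 0, 0, 1],
  ],
)

```text
clock: 28.65
ee_pos: [0.6068, -0.0849, 0.0496]
tool_rot: [0.02, 0.135, 0.991, 0.011]
ft_force: [0.6, -0.2, -0.1]
grip_width: 0.085
```

Request:
send_rows(
  series=[
    [0, 0, 0, 0, 1],
    [0, 0, 0, 0, 1],
  ],
)

```text
clock: 28.82
ee_pos: [0.6065, -0.0851, 0.049]
tool_rot: [0.02, 0.135, 0.991, 0.011]
ft_force: [0.1, 0.3, 0.4]
grip_width: 0.0853
```

Right on target. I'll close and lift.

Request:
send_rows(
  series=[
    [0, 0, 0, 0, -1],
    [0, 0, 0, 0, -1],
    [0, 0, 0, 0, -1],
    [0, 0, 0, 0, -1],
    [0, 0, 0, 0, -1],
  ],
)

```text
clock: 29.23
ee_pos: [0.6073, -0.0851, 0.0505]
tool_rot: [0.021, 0.135, 0.991, 0.011]
ft_force: [-0.1, -0.6, -0.9]
grip_width: 0.036
```

Request:
send_rows(
  series=[
    [0, 0, 0, 0, -1],
    [0, 0, 0, 0, -1],
    [0, 0, 0, 0, -1],
  ],
)

```text
clock: 29.48
ee_pos: [0.6075, -0.0851, 0.0509]
tool_rot: [0.021, 0.135, 0.991, 0.011]
ft_force: [-0.4, -0.1, -0.8]
grip_width: 0.0363
```

Request:
send_rows(
  series=[
    [0, 0, 10, 0, -1],
    [0, 0, 15, 0, -1],
    [0, 0, 20, 0, -1],
    [0, 0, 25, 0, -1],
    [0, 0, 25, 0, -1],
  ],
)

```text
clock: 29.9
ee_pos: [0.6039, -0.0849, 0.1463]
tool_rot: [0.016, 0.135, 0.991, 0.01]
ft_force: [-0.2, 0.2, 0.6]
grip_width: 0.0361
```

Request:
send_rows(
  series=[
    [0, 0, 10, 0, -1],
    [0, 0, 0, 0, -1],
    [0, 0, 0, 0, -1],
    [0, 0, 0, 0, -1],
  ],
)

```text
clock: 30.23
ee_pos: [0.6057, -0.0851, 0.1626]
tool_rot: [0.02, 0.135, 0.991, 0.011]
ft_force: [-0.2, 0.2, -1.5]
grip_width: 0.0363
```

Held, with the grasp at z 50.9. To the blue stand (TCP 466,-165) the shift is (-140,-80).

Request:
send_rows(
  series=[
    [-28, -16, 0, 0, -1],
    [-30, -17, 0, 0, -1],
    [-30, -17, 0, 0, -1],
    [-30, -17, 0, 0, -1],
    [-18, -10, 0, 0, -1],
  ],
)

```text
clock: 30.65
ee_pos: [0.4648, -0.1599, 0.1559]
tool_rot: [0.016, 0.131, 0.991, 0.01]
ft_force: [0.6, -0.6, -0.2]
grip_width: 0.0363
```

Request:
send_rows(
  series=[
    [0, 0, 0, 0, -1],
    [0, 0, 0, 0, -1],
    [0, 0, 0, 0, -1],
    [0, 0, 0, 0, -1],
  ],
)

```text
clock: 30.98
ee_pos: [0.4598, -0.1616, 0.153]
tool_rot: [0.013, 0.134, 0.991, 0.01]
ft_force: [-0.2, 0.5, -0.9]
grip_width: 0.0362
```

Request:
send_rows(
  series=[
    [4, -2, -15, 0, -1],
    [0, 0, -20, 0, -1],
    [0, 0, -20, 0, -1],
    [0, 0, -10, 0, -1],
    [0, 0, 0, 0, -1],
  ],
)

```text
clock: 31.4
ee_pos: [0.468, -0.1612, 0.0846]
tool_rot: [0.014, 0.131, 0.991, 0.01]
ft_force: [-0.6, -0.3, -0.9]
grip_width: 0.0363
```

Request:
send_rows(
  series=[
    [0, 0, 0, 0, -1],
    [0, 0, 0, 0, -1],
  ],
)

```text
clock: 31.57
ee_pos: [0.4684, -0.1608, 0.0847]
tool_rot: [0.013, 0.13, 0.991, 0.01]
ft_force: [-0.6, 1.2, -0.3]
grip_width: 0.0365
```

Request:
send_rows(
  series=[
    [-3, -4, -10, 0, -1],
    [0, 0, -10, 0, -1],
    [0, 0, -4, 0, -1],
    [0, 0, 0, 0, -1],
    [0, 0, 0, 0, -1],
  ],
)

```text
clock: 31.98
ee_pos: [0.4665, -0.1654, 0.0603]
tool_rot: [0.015, 0.13, 0.991, 0.01]
ft_force: [-0.0, -0.8, -1.0]
grip_width: 0.0363
```

```bash
python3 -c "
from h import *
look('place4.png',50)"
```

```text
31.9833 [ 466.5 -165.4   60.3] tilt deg x,y [1.88 0.93] grip 0.03633740422031392 [-0.  -0.8 -1. ]
top crop centre 278 260
side crop centre 236 232
```

View pics/place4.png

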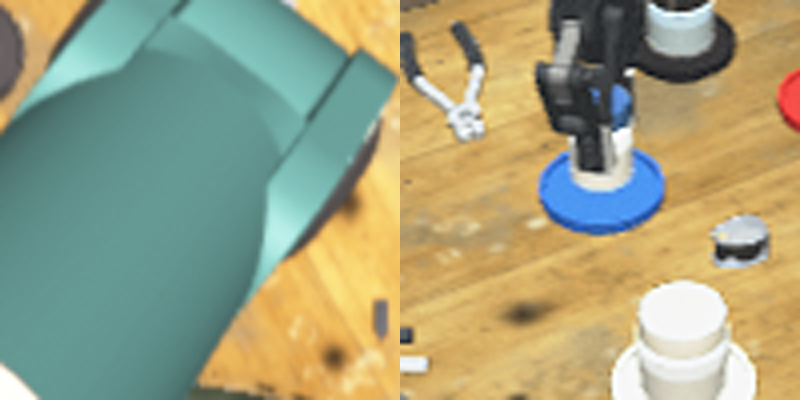

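The blue jar hangs about 9 mm over the blue seat, centred at about (236,228). I'll lower it.

Request:
send_rows(
  series=[
    [0, 0, -6, 0, -1],
    [0, 0, -2, 0, -1],
    [0, 0, 0, 0, -1],
    [0, 0, 0, 0, -1],
  ],
)

```text
clock: 32.42
ee_pos: [0.467, -0.1654, 0.0523]
tool_rot: [0.016, 0.13, 0.991, 0.01]
ft_force: [-0.2, 0.2, -1.1]
grip_width: 0.0363
```

Request:
send_rows(
  series=[
    [0, 0, -2, 0, -1],
    [0, 0, 0, 0, -1],
    [0, 0, 0, 0, -1],
  ],
)

```text
clock: 32.67
ee_pos: [0.4674, -0.1654, 0.0505]
tool_rot: [0.016, 0.13, 0.991, 0.01]
ft_force: [0.5, -0.6, -0.5]
grip_width: 0.0361
```

Request:
send_rows(
  series=[
    [0, 0, -2, 0, -1],
    [0, 0, 0, 0, -1],
  ],
)

```text
clock: 32.83
ee_pos: [0.4681, -0.1658, 0.05]
tool_rot: [0.017, 0.13, 0.991, 0.011]
ft_force: [-0.3, -0.1, -0.9]
grip_width: 0.0364
```

Request:
send_rows(
  series=[
    [0, 0, 0, 0, 1],
    [0, 0, 0, 0, 1],
    [0, 0, 0, 0, 1],
    [0, 0, 0, 0, 1],
    [0, 0, 0, 0, 1],
  ],
)

```text
clock: 33.25
ee_pos: [0.4683, -0.1659, 0.0501]
tool_rot: [0.018, 0.13, 0.991, 0.011]
ft_force: [0.4, 0.3, 0.5]
grip_width: 0.0856
```

Request:
send_rows(
  series=[
    [0, 0, 15, 0, 1],
    [0, 0, 25, 0, 1],
    [0, 0, 30, 0, 1],
    [0, 0, 30, 0, 1],
    [0, 0, 20, 0, 1],
  ],
)

```text
clock: 33.67
ee_pos: [0.4645, -0.1654, 0.1698]
tool_rot: [0.012, 0.131, 0.991, 0.01]
ft_force: [0.9, 0.0, 0.5]
grip_width: 0.0852
```

Request:
send_rows(
  series=[
    [-10, 30, 10, 0, 1],
    [-12, 35, 0, 0, 1],
    [-12, 35, 0, 0, 1],
    [-12, 35, 0, 0, 1],
    [-12, 35, 0, 0, 1],
  ],
)

```text
clock: 34.08
ee_pos: [0.4071, 0.0029, 0.1856]
tool_rot: [0.018, 0.136, 0.99, 0.009]
ft_force: [2.0, 0.2, 0.0]
grip_width: 0.0853
```

Request:
send_rows(
  series=[
    [-12, 35, 0, 0, 1],
    [-12, 35, 0, 0, 1],
    [-12, 35, 0, 0, 1],
    [0, 0, 0, 0, 1],
    [0, 0, 0, 0, 1],
  ],
)

```text
clock: 34.5
ee_pos: [0.3655, 0.1186, 0.1863]
tool_rot: [0.019, 0.132, 0.991, 0.011]
ft_force: [0.4, -1.1, -0.5]
grip_width: 0.0853
```

Run:
```python
from h import *
print(env.get_obs()['ee_pos'],env.get_obs()['clock'])
for c in('top','side'):
    im,d=viewer.get_image(c); X=cloud(c,d); save('end_'+c+'.png',im)
    for t in ['jar_white_center','jar_black_center','jar_blue_center','stand_black_seat','stand_white_seat','stand_blue_seat','stand_red_seat','loupe_center','cutters_center']:
        for o in viewer.outline_of(t,c)[:2]:
            if o['conf']<.4: continue
            q=X[o['mask']]; q=q[~np.isnan(q[:,0])]
            if 'jar' in t: q=q[(q[:,2]>np.percentile(q[:,2],95)-.006)]
            else: q=q[q[:,2]<.03]
            lo,hi=np.percentile(q,2,0),np.percentile(q,98,0)
            print(c,t,round(o['conf'],2),np.round(o['extent']),np.round((lo+hi)*500,1),np.round((hi-lo)*1e3))
    ims=cv2.resize(im[140:300,160:400] if c=='side' else im[160:310,150:400],(700,470),interpolation=cv2.INTER_CUBIC)
    save('endc_'+c+'.png',ims)
```

```text
[0.36549619 0.11862013 0.18628381] 34.5
top jar_white_center 0.62 [346. 225.  23.  19.] [ 507.1 -316.8   67.2] [38. 38.  7.]
top jar_black_center 0.63 [384. 130.  21.  20.] [ 740.4 -417.6   47.9] [36. 35.  7.]
top jar_black_center 0.56 [216. 220.  20.  18.] [508.4 -19.5  61.6] [36. 34.  6.]
top jar_blue_center 0.66 [277. 245.  14.  18.] [ 463.2 -162.5   69. ] [29. 29.  6.]
top stand_black_seat 0.78 [219. 222.  35.  30.] [508.  -20.8  10.5] [67. 69. 21.]
top stand_white_seat 0.79 [344. 227.  30.  27.] [ 507.5 -312.6   15.8] [67. 59. 10.]
top stand_blue_seat 0.81 [278. 245.  31.  28.] [ 462.7 -162.4   15.4] [62. 64.  9.]
top stand_blue_seat 0.69 [178. 211.  22.  22.] [531.3  80.9   9.1] [49. 50. 14.]
top stand_red_seat 0.78 [247. 186.  32.  30.] [602.4 -83.6  11.7] [64. 66. 18.]
top cutters_center 0.63 [229. 288.  46.  22.] [358.4 -48.9   6.3] [ 55. 108.  16.]
side jar_white_center 0.7 [259. 269.  25.  37.] [ 510.  -322.2   64.4] [37. 39.  6.]
side jar_black_center 0.86 [384. 313.  28.  35.] [ 743.4 -422.8   45.7] [37. 36.  6.]
side jar_black_center 0.73 [257. 183.  16.  22.] [511.2 -21.4  59.1] [35. 38.  7.]
side jar_blue_center 0.74 [237. 222.  17.  24.] [ 466.2 -167.7   66. ] [32. 31.  6.]
side stand_black_seat 0.65 [256. 194.  30.  16.] [510.9 -32.3   8.5] [66. 55. 20.]
side stand_white_seat 0.72 [256. 281.  31.  26.] [ 510.5 -330.4   14.4] [68. 53.  9.]
side stand_blue_seat 0.81 [238. 232.  34.  24.] [ 465.1 -172.3   13.5] [67. 58. 10.]
side stand_blue_seat 0.51 [266. 172.  18.  16.] [535.4  77.3  10.1] [47. 53.  7.]
side stand_red_seat 0.63 [296. 209.  26.  21.] [605.  -87.4  10.5] [63. 67. 15.]
side loupe_center 0.43 [270. 243.  17.   9.] [ 543.7 -210.8    9.2] [29. 20. 20.]
side cutters_center 0.83 [197. 202.  22.  34.] [360.8 -52.9   4.5] [ 55. 112.  14.]
side cutters_center 0.73 [273. 244.  18.  15.] [ 542.9 -208.9    8.6] [31. 24. 22.]
```

View pics/endc_side.png

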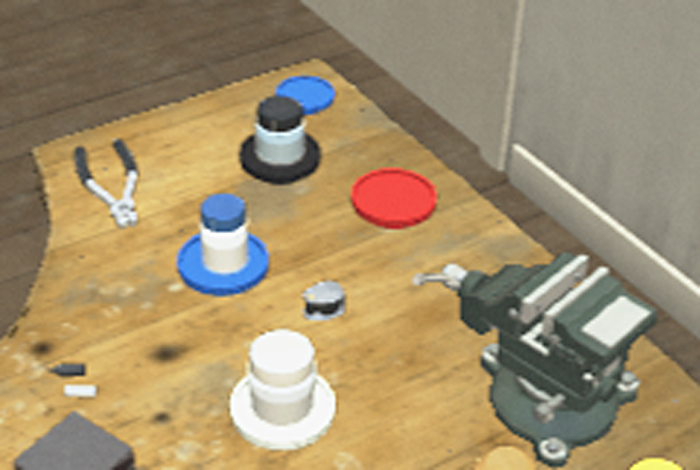

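The final side picture shows each jar upright and centred on its own stand: black at (257,183), blue at (237,222) and white at (259,269). Red is empty, and the loupe and cutters haven't moved. I'm handing in.

```bash
python3 -c "
from h import *
print(env.finish_job())"
```

```text
the job is handed in; nothing more can be done
None
```

All three jars now stand upright on the stands that match their caps, and I handed the job in at about 35 s of the 96 s allowed. I parked the blue jar on red, moved black to black and white to white, then moved the blue jar from red to blue. Every lift was straight up.

- **Jars:** in the last check, cap heights matched the seated values to about 2 mm. Each jar sat within about 3 mm of its stand's centre where the top camera could see the whole stand.
- **Stands and bystanders:** the stands and cutters measured within about 4 mm of where they started, which is about the measuring noise. The exception is the white stand, which read 5 mm off in y in the top view, where its outline was cut short. The loupe read within 5 mm from the side; the top camera gave no confident reading of it at the end.
- **Forces and look-alikes:** wrist force readings stayed below 3 N. I left the small blue disc and the yellow jar alone.

Some readings disagreed or drifted:
- **Camera offset:** the top and side cameras differed by 3–5 mm throughout, so I used their average.
- **Network errors:** the networks sometimes mislabelled things, such as the loupe as the black jar, so I judged by position and size instead.
- **Tool tilt:** the tool drifted to about 2.5° of tilt, but the jars still stood upright after release.
- **Black jar touchdown:** the force reading didn't show the black jar touching down. I judged it seated because the tool stopped falling and the cap height matched.

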